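# Stop the coasting flywheel on its lock slot and pin it

### The job

The test stand has just been switched off and its steel flywheel is still coasting. With empty fingers brake it by a light touch, never pressing on it with more than about 15 N, so that it comes to rest with its hole over the fixed slot of the lock bracket and stays there once you let go; only when it stands still, take the round-handled lock pin from the rack and put it through the hole down into the slot until its collar sits flush on the wheel, then let go. Leave the square-headed stud in the rack and the other things on the bench alone.

Things in the scene. Friction and masses are not known exactly. Their poses are not given: they have to be found in the camera images.
- flywheel: plain steel disc lying flat on a vertical axis, 200 mm across, 14 mm thick, 3.4 kg, inertia about 0.017 kg m2. Origin on the axis at its underside, 75 mm above the bench; z up, x axis points to its only hole. At the start it is already turning counter-clockwise (seen from above) at about 3 to 6 rad/s and coasts, losing about 0.1 rad/s per second; once stopped it stays put
- face (a point): centre of the wheel's flat top face, on the axis, 89 mm above the bench. A hub cap 36 mm across stands 8 mm above it; from 20 to 60 mm off the axis the face is unbroken and a finger pressed there drags the wheel by friction (unknown coefficient, about 0.5 to 1.3). The wheel is sprung along its axis: it gives 1 mm for each 8 N pressed down, at most 4 mm
- hole (a point): centre of the flywheel's only hole, at its top face: a round through hole 16 mm across, 72 mm from the axis; it turns with the wheel
- slot (a point): where the hole must stop, in the fixed aluminium lock bracket on one side of the stand: 72 mm from the axis, at the bracket's top, 69 mm above the bench, 6 mm under the wheel. The slot is 16 mm wide, 39 mm deep and runs radially from 52 to 125 mm off the axis (x axis outwards); two ears beside it stand just outside the rim, flush with the wheel's top
- pin_mid (a point): middle of the round handle (18 mm across, 46 mm tall) of the steel lock pin (0.16 kg), upright in the rack, free to lift out; z up along the pin. Below the handle a collar 26 mm across, 6 mm thick, its underside 29 mm below this point, then a shank 10 mm across, 40 mm long, tapered at the tip. Home on the wheel, this point is 29 mm above the wheel's top
- pin_tip (a point): lower tip of the lock pin, 69 mm below the middle of the handle
- rack: black block, 60 mm (x) by 140 mm (y), 50 mm high, fixed, with two through holes 16 mm across, 80 mm apart along its y; lock pin and stud stand in them, either way round. Origin under its centre.
- stud_head (a point): centre of the square head (30 x 30 x 22 mm) of the stud that stands in the other hole of the rack; not needed, leave it
- driver: the screwdriver on the bench, not needed: leave it alone
- post: the steel post on the bench, not needed: leave it alone
- adapter: the brass-nosed adapter on the bench, not needed: leave it alone
- collar: the aluminium collar ring on the bench, not needed: leave it alone
- clamp: the small aluminium clamp bar on the bench, not needed: leave it alone
- jar: the white jar on the bench, not needed: leave it alone
Not all that is in view belongs to the job. Leave any pink look-alike of the part that bears pin_mid alone.

How it is judged:
By the outcome, as a careful person would: the job done as asked, in the order asked, and still so for the second after the job is handed in, with the robot touching nothing.
It also fails if it takes over 72 s, if anything falls off the work surface, if the arm or the gripper's body presses on something with over 40 N, if the wrist force passes 120 N, or if a joint passes its speed limit or range.

### The arm

A 7-joint arm with a two-finger parallel gripper is mounted at the origin on the work surface. World frame = base frame: x ahead of the robot, y to its left, z up, the work surface at z = 0. Lengths are in mm, angles in rad, forces in N, time in s.
With the tool pointing down it reaches from about 425 to 875 mm from the base axis. Payload 4.7 kg.
Tool frame: the origin (TCP) lies midway between the tips of the shut fingers; the grasp point (between the pads) lies 19 mm behind it; z points along the fingers, y is the line along which they close (so a half turn about z gives the same grasp; the last joint's range is limited). The gripper opens to 85 mm and grips with 20 to 120 N. Pads are 22 mm wide; open, the fingers measure 114 mm over their backs; the gripper's body (76 mm by 85 mm) begins 54 mm behind the grasp point. The pads swing forward as they close: fully open they stand 13 mm farther back than shut.
Start: joints at [-1.141, 0.321, -0.07, 1.45, 0.023, 1.371, -0.057], TCP at [262.58, 594.626, 191.449] pointing down, gripper open.
Joint ranges: [-2.86, 2.86], [-0.3, 2.09], [-1.38, 1.24], [0.06, 2.45], [-1.56, 4.7], [0.09, 2.05], [-2.69, 2.69]. Speed limits (rad/s): [2.57, 2.57, 3.14, 3.14, 3.14, 3.14, 3.14].

### API

Orientations are given as a rotation vector (axis times angle).
In Python, from workcell import status, get_image, calibration, ticket, spotter gives the robot as it stands. The module is installed in compiled form; this text tells all that it offers.
- The arm moves only by the shell command python3 -m crank 'ROWS' [OPENING]. ROWS is JSON, one flat list of numbers, 4 for each row, row after row: the shift along the tool's x, y, z in m, then the turn about the tool's z in rad. In form: [x, y, z, roll, x, y, z, roll, ...]. A call has 1 to 20 rows; each row is the pose to reach, as a shift and turn from the pose commanded when the call began, along the tool's axes at that moment; what a row does not reach only later rows make up. A row lasts 1/10 s, in which the tool goes at most 50 mm and 8.59 degrees, less where a joint would pass 70% of its speed; a pose out of reach is approached as far as the arm can. A call with a gripper value outside its range is refused whole. OPENING is the closure, from -1 (fully open) to 1 (shut), set as the call begins (- or left out, the last holds). The fingers move at their own pace and stop on an object; the grip force is fixed at half the most. Time passes only in rows, so rows that repeat a pose let the fingers close. It gives the time, the measured TCP pose, the force, the opening and the grip force at its end, in the units of the state.
- status.state(): the state, without advancing time (a new reading comes with each control period).
- get_image(name): name is "side" or "top" or "wrist"; returns (picture, depth): 480x640x3 uint8, red, green, blue; 480x640 float32, mm along the optical axis (not along the pixel's ray), 0 where there is no reading.
- calibration(name): a dict with "K" (3x3 intrinsics, pixels), "R" (3x3) and "t" (3): a world point X has camera coordinates R X + t. Camera axes: x right, y down, z forward; pixel columns grow to the right and rows downward; lengths in mm; the calibration is good to about 2 mm. The wrist camera is an equidistant fisheye: a pixel r from the principal point sees the ray r / f radians off the axis. A picture is of the moment at which its call begins: read the wrist's pose just before it. calibration takes no time and is no camera call; for the wrist camera it gives the pose at the moment of the call.
- ticket.sign_off(): hands the job in; it is judged then, once.
Trained networks look in the newest picture that a camera, given by its name, has taken for a name from the list of things; names that differ only in an ending like _2 or _b are one class to them, and where a whole thing is asked for, a point or a joint stands for the part that bears it (a point fixed in the world has none). Each returns a list of dicts, best first, with "score" (0 to 1); they miss things now and then, are a little off and sometimes report something else, mostly with a low value. They report only what shows in the picture. A call takes as long as a camera call. They do not tell look-alikes from the thing itself.
- spotter.masks_of(query, camera): "mask" (480x640 bool, what is visible of it) and "centre" ([column, row] in pixels, amid what is visible of it).
The state is a dict: "time": time; "joints": joint angles; "dq": joint speeds; "joint_torque": joint torques, N m; "position": TCP position; "ee_rot": TCP orientation; "ft_force": force on the tool from outside, world axes, zero at the start; "torque": the same for the moment, N m; "opening": finger opening in mm; "gripper_force": force on a finger pad.
Only numpy, scipy, OpenCV 4.12 (cv2) and the standard library are available. Lean on these libraries where they do the work, as an engineer would, in place of code of your own. Each camera call takes 0.05 s, during which the arm holds its last target. There are 200 camera calls.

## Working session

There is one attempt and no reset: what is moved stays moved. The work goes in short steps, Python scripts to look and compute and a shell command to move; the robot and the scene stay as the last step left them, time stands still between calls to the robot, and variables do not carry over. Pictures are saved under pics/ and viewed, at most 10 in all, crops included, and the job is handed in when it is done.

```bash
mkdir -p pics
cat > h.py <<'E'
import numpy as np, cv2
from workcell import status, get_image, calibration, ticket, spotter
def world(name, uv, d):
    c=calibration(name); K=np.array(c["K"]); 
    p=np.array([(uv[0]-K[0,2])/K[0,0],(uv[1]-K[1,2])/K[1,1],1])*d
    return np.array(c["R"]).T@(p-np.array(c["t"]))
def atz(name, uv, z):
    c=calibration(name); K=np.array(c["K"]);R=np.array(c["R"]);t=np.array(c["t"])
    r=R.T@np.array([(uv[0]-K[0,2])/K[0,0],(uv[1]-K[1,2])/K[1,1],1]); o=-R.T@t
    return o+r*(z-o[2])/r[2]
def proj(name,X):
    c=calibration(name); K=np.array(c["K"]); p=np.array(c["R"])@np.array(X,float)+np.array(c["t"]); p=K@p; return p[:2]/p[2]
E
python3 - <<'E'
from h import *
s=status.state(); print({k:np.round(v,3) for k,v in s.items()})
for n in ("top","side"):
    im,d=get_image(n); cv2.imwrite(f"pics/{n}0.png",im[:,:,::-1])
    for q in (["flywheel","pin_mid","rack","stud_head","hole","slot"] if n=="top" else ["pin_mid","stud_head"]):
        for r in spotter.masks_of(q,n)[:3]:
            m=r["mask"]; dd=d[m]; dd=dd[dd>0]; 
            print(n,q,round(r["score"],2),np.round(r["centre"]),m.sum(), np.round(world(n,r["centre"],np.median(dd)),1) if len(dd) else None)
print(status.state()["time"])
E
```

```text
{'time': np.float64(0.0), 'joints': array([-1.141,  0.322, -0.07 ,  1.452,  0.023,  1.371, -0.057]), 'dq': array([-0.001, -0.   ,  0.001,  0.001, -0.001, -0.002, -0.   ]), 'joint_torque': array([ 0.0000e+00, -4.9359e+01, -3.8200e-01, -3.1432e+01,  1.3000e-02,
        1.1000e-02,  0.0000e+00]), 'position': array([262.35 , 594.033, 190.319]), 'ee_rot': array([-6.480e-01, -3.074e+00,  3.000e-03]), 'ft_force': array([ 0.45 , -0.929, -0.591]), 'torque': array([ 0.047,  0.029, -0.06 ]), 'gripper_force': np.float64(0.0), 'opening': np.float64(85.689)}
top flywheel 0.91 [284. 253.] 5109 [550.7 124.9  88.1]
top flywheel 0.4 [343. 177.] 183 [745.  -26.1  78. ]
top flywheel 0.27 [445. 198.] 332 [ 689.1 -287.4   57. ]
top pin_mid 0.44 [469. 250.] 91 [ 552.4 -337.3   76.7]
top pin_mid 0.44 [469. 276.] 82 [ 487.4 -334.6   75.4]
top rack 0.78 [424. 255.] 1219 [ 543.7 -228.8   49. ]
top rack 0.34 [438. 248.] 90 [ 556.  -260.1   81.1]
top stud_head 0.69 [407. 261.] 127 [ 526.5 -183.    71.8]
top stud_head 0.57 [479. 212.] 203 [ 661.9 -384.6   11.9]
top hole 0.86 [286. 251.] 4837 [555.5 118.3  89.1]
top hole 0.32 [359. 318.] 284 [387.8 -61.8  11.9]
top slot 0.32 [444. 201.] 345 [ 682.3 -284.2   55.9]
side pin_mid 0.82 [336. 344.] 428 [ 557.9 -270.4   75. ]
side pin_mid 0.69 [356. 385.] 249 [ 558.3 -358.7   80.6]
side pin_mid 0.53 [310. 390.] 286 [ 495.7 -357.1   85.6]
side stud_head 0.67 [310. 322.] 423 [ 534.5 -198.1   63.9]
side stud_head 0.4 [339. 346.] 407 [ 561.3 -273.    71.6]
0.5
```

View pics/top0.png

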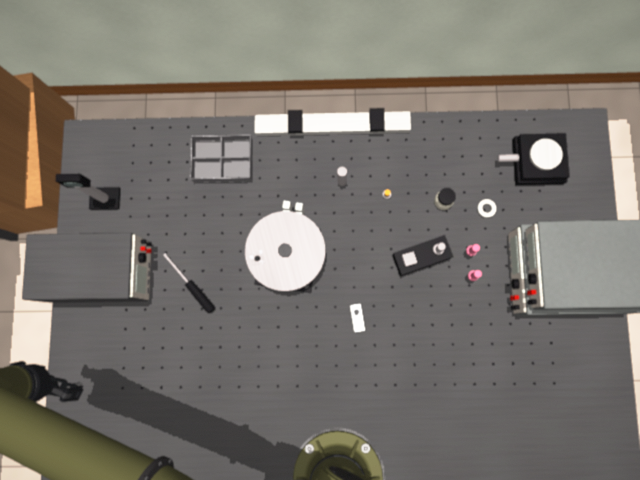

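View pics/side0.png

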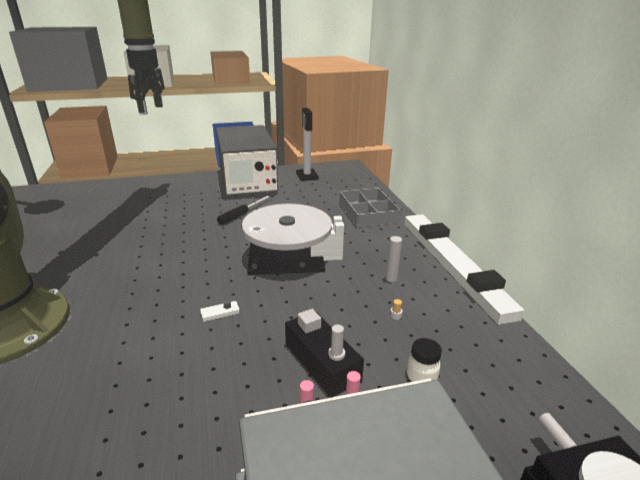

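The top view shows the wheel at about (285,251) with its hole at (257,258). The bracket ears are at (287,205) and (299,207), and the rack at (424,255) holds the stud at (410,259) and the steel pin at (439,248). The pink look-alikes are at (473,250) and (474,275). The side view agrees.

```bash
cat >> h.py <<'E'
from scipy.optimize import least_squares
from scipy.spatial.transform import Rotation as Rot
def holeang(n,im,C,rec=None):
    # dark blob on ring r 60..84 of the face, by polar unwrapping
    th=np.arange(0,360,0.5); rr=np.arange(56,89,1.)
    g=cv2.cvtColor(im,cv2.COLOR_RGB2GRAY).astype(np.float32)
    T,Rr=np.meshgrid(np.radians(th),rr)
    c=calibration(n);K=np.array(c["K"])
    X=np.stack([C[0]+Rr*np.cos(T),C[1]+Rr*np.sin(T),np.full_like(T,89.)],-1)
    p=(X@np.array(c["R"]).T+np.array(c["t"]))@K.T; p=(p[...,:2]/p[...,2:]).astype(np.float32)
    return th,rr,cv2.remap(g,p[...,0],p[...,1],cv2.INTER_LINEAR)
E
python3 - <<'E'
from h import *
im=cv2.imread("pics/top0.png")[:,:,::-1]; g=cv2.cvtColor(im,cv2.COLOR_RGB2GRAY)
b=(g>130).astype(np.uint8)
n,l,st,ce=cv2.connectedComponentsWithStats(b)
for i in range(1,n):
    x,y=ce[i]
    if st[i,4]>15 and 230<x<490 and 160<y<300: print(np.round(ce[i],1),st[i],np.round(atz("top",ce[i],89),1),np.round(atz("top",ce[i],102),1))
i=l[240,275]; cs,_=cv2.findContours((l==i).astype(np.uint8),cv2.RETR_EXTERNAL,cv2.CHAIN_APPROX_NONE)
P=np.array([atz("top",q[0],89)[:2] for q in max(cs,key=len)])
r=least_squares(lambda v:np.hypot(*(P-v[:2]).T)-v[2],[550,125,100],loss="soft_l1"); print("circle",r.x)
C=r.x[:2]
th,rr,u=holeang("top",np.ascontiguousarray(im),C)
w=u[12:21].mean(0); print("dark",th[w<w.min()+30],w.min(),np.median(w))
print(Rot.from_rotvec(status.state()["ee_rot"]).as_matrix().round(3))
c=calibration("top"); print("cam",-np.array(c["R"]).T@c["t"]); c=calibration("side"); print("cam",-np.array(c["R"]).T@c["t"])
a=cv2.resize(im[190:310,230:350],(600,600),interpolation=cv2.INTER_CUBIC)[:,:,::-1]; 
s=cv2.imread("pics/side0.png"); s=cv2.resize(s[190:290,225:360],(200*2,300)); 
cv2.imwrite("pics/crop.png",a);
E
```

```text
[341.8 170.9] [337 166  11  11  94] [758.7 -23.7  89. ] [755.  -23.6 102. ]
[386.7 193.3] [382 189  10  10  75] [ 697.9 -136.2   89. ] [ 694.7 -135.1  102. ]
[439.6 202.1] [435 192  15  17  57] [ 672.7 -268.3   89. ] [ 669.7 -266.   102. ]
[486.7 207.7] [477 198  20  20 262] [ 656.2 -384.9   89. ] [ 653.4 -381.6  102. ]
[284.9 248.9] [ 244  200   82   91 5227] [560.1 121.7  89. ] [558.2 120.4 102. ]
[439.1 247.6] [433 242  13  12  99] [ 557.1 -261.9   89. ] [ 555.3 -259.6  102. ]
[473.5 248.3] [466 244  15  12  97] [ 553.9 -346.7   89. ] [ 552.1 -343.7  102. ]
[409.1 258.4] [402 252  15  14 159] [ 531.2 -186.7   89. ] [ 529.6 -185.2  102. ]
[475.1 273.3] [468 269  14  10  92] [ 491.7 -347.1   89. ] [ 490.5 -344.   102. ]
circle [558.62095091 122.61088488 101.65105122]
dark [104.  104.5 105.  105.5 106.  106.5 107.  107.5 108.  108.5 109. ] 64.07997 241.06439
[[-0.915  0.404  0.   ]
 [ 0.404  0.915  0.   ]
 [-0.     0.    -1.   ]]
cam [ 352.13879037  -17.04689128 1511.74930875]
cam [ 400.41493383 -750.19374139  533.3733342 ]
```

View pics/crop.png

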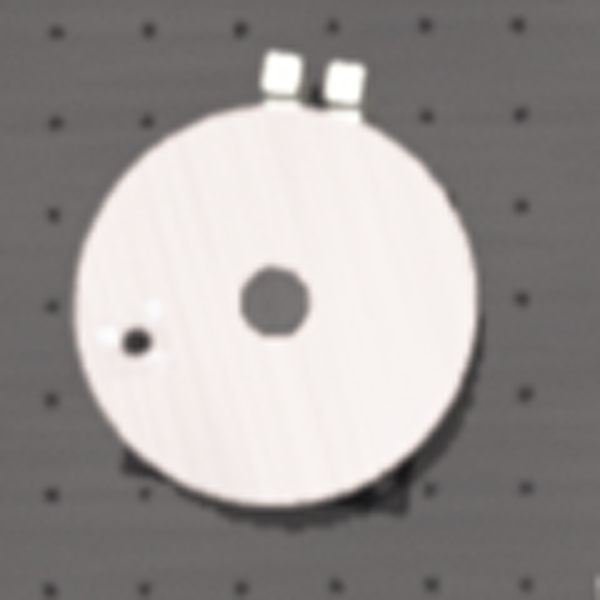

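The crop shows the ears at image (286.4,205.0) and (299.2,206.8), with the wheel centre near (285.2,250.6). That puts the slot about -9.6° from +x. I'll shut the fingers and move above the +y side of the face, so the slot stays in view.

```bash
python3 -m crank '[-0.02,-0.0125,0,0,-0.06,-0.0373,0,0,-0.1,-0.062,0.01,0,-0.14,-0.087,0.02,0,-0.18,-0.112,0.03,0,-0.22,-0.137,0.04,0,-0.26,-0.162,0.05,0,-0.3,-0.187,0.06,0,-0.34,-0.212,0.06,0,-0.38,-0.237,0.06,0,-0.42,-0.262,0.06,0,-0.445,-0.277,0.06,0,-0.445,-0.277,0.06,0,-0.445,-0.277,0.06,0]' 1
python3 - <<'E'
from h import *
im=cv2.imread("pics/top0.png")[:,:,::-1]; g=cv2.cvtColor(im,cv2.COLOR_RGB2GRAY)
b=(g>130).astype(np.uint8); l=cv2.connectedComponents(b)[1]
cs,_=cv2.findContours((l==l[240,275]).astype(np.uint8),cv2.RETR_EXTERNAL,cv2.CHAIN_APPROX_NONE)
P=np.array([atz("top",q[0],89)[:2] for q in max(cs,key=len)])
a=np.degrees(np.arctan2(P[:,1]-122,P[:,0]-556)); P=P[(a>20)|(a<-40)]
r=least_squares(lambda v:np.hypot(*(P-v[:2]).T)-v[2],[550,125,100],loss="soft_l1"); C=r.x[:2]; print("circle",r.x)
E=[atz("top",q,89)[:2] for q in ((286.0,204.6),(298.8,206.4))]; m=np.mean(E,0)-C
print(E,np.degrees(np.arctan2(m[1],m[0])), "normal to ear line",np.degrees(np.arctan2(*(E[1]-E[0])))+90-90)
for i in range(4):
    for n in ("top","side"):
        im,d=get_image(n); t=status.state()["time"]
        th,rr,u=holeang(n,im,C); w=u[12:21].mean(0); print(n,round(t,2),th[w<130].round(),w.min())
        if i==3: cv2.imwrite(f"pics/{n}1.png",im[:,:,::-1])
a=cv2.imread("pics/top1.png")[140:340,180:420];b=cv2.imread("pics/side1.png")[120:300,180:420]
cv2.imwrite("pics/m1.png",np.vstack([cv2.resize(a,(360,300)),cv2.resize(b,(400,300))[:,:360]]))
print(status.state()["position"])
E
```

```text
time: 1.9
position: [557.9, 161.1, 131.5]
ee_rot: [-0.651, -3.073, -0.001]
ft_force: [-0.2, 0.9, 0.6]
opening: -0.1
gripper_force: 0.0
circle [557.72302931 122.75185749 101.16805853]
[array([673.3203688 , 118.92154931]), array([668.06606013,  86.48874353])] -10.062466636980195 normal to ear line -170.79769264975135
top 1.95 [ 30.  30.  31.  32.  32.  32.  33.  34.  34.  34.  35.  36.  36.  36.
  37.  38.  38.  38.  39.  40.  40.  40.  41.  42.  42.  42.  43.  44.
  44.  44.  45.  46.  46.  46.  47.  48.  48.  48.  49.  50.  50.  50.
  51.  52.  52.  52.  53.  54.  54.  54.  55.  56.  56.  56.  57.  58.
  58.  58.  59.  60.  60.  60.  61.  62.  62.  62.  63.  64.  64.  64.
  65.  66.  66.  66.  67.  68.  68.  68.  69.  70.  70.  70.  71.  72.
  72.  72.  73.  74.  74.  74.  75.  76.  76.  76.  77.  78.  78.  78.
  79.  80.  80.  80.  81.  82.  82.  82.  83.  84.  84.  84.  85.  86.
  86.  86.  87.  88.  88.  88.  89.  90.  90.  90.  91.  92.  92.  92.
  93.  94.  94.  94.  95.  96.  96.  96.  97.  98.  98.  98.  99. 100.
 100. 100. 101. 102. 102. 102. 103. 104. 104. 104. 105. 106. 106
[... 9066 characters left out ...]
129. 130. 130. 130. 131. 132. 132. 132. 133. 134. 134. 134.
 135. 136. 136. 136. 137. 138. 138. 138. 139. 140. 140. 140. 141. 142.
 142. 142. 143. 144. 144. 144. 145. 146. 146. 146. 147. 148. 148. 148.
 149. 150. 150. 150. 151. 152. 152. 152. 153. 154. 154. 154. 155. 156.
 156. 156. 157. 158. 158. 158. 159. 160. 160. 160. 161. 162. 162. 162.
 163. 164. 164. 164. 165. 166. 166. 166. 167. 168. 168. 168. 169. 170.
 170. 170. 171. 172. 172. 172. 173. 174. 174. 174. 175. 176. 176. 176.
 177. 178. 178. 178. 179. 180. 180. 180. 181. 182. 182. 182. 183. 184.
 184. 184. 185. 186. 186. 186. 187. 188. 188. 188. 189. 190. 190. 190.
 191. 192. 192. 192.] 120.56467
[557.47445309 162.30625455 131.52595793]
```

View pics/m1.png

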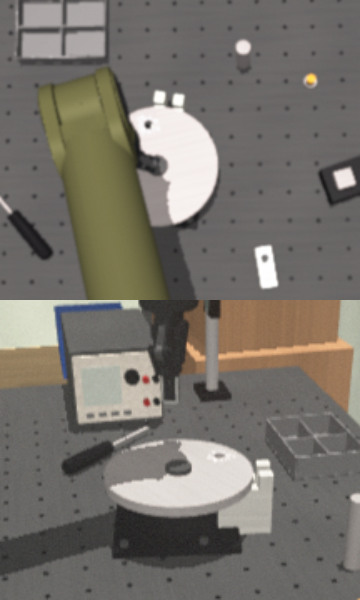

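```bash
cat >> h.py <<'E'
C=np.array([557.7,122.75]); TGT=350.2
def track(n=4,dt=0):
    out=[]
    for i in range(n):
        t=status.state()["time"]; im,_=get_image("top")
        th,rr,u=holeang("top",im,C); w=u[12:21].mean(0)
        k=((th>205)|(th<22)); bad=k&(w<100)
        x=th[bad]; x=np.where(x<100,x+360,x); out.append((t,x.mean() if 5<=len(x)<=25 else np.nan))
    out=np.array(out); s=status.state()
    print("t,ang",np.round(out,2).tolist(),"z",round(s["position"][2],2),"F",np.round(s["ft_force"],2))
    g=out[~np.isnan(out[:,1])]
    if len(g)>1:
        p=np.polyfit(g[:,0]-g[-1,0],np.unwrap(g[:,1],period=360),1); print("w rad/s",np.radians(p[0]).round(3),"deg now",(p[1]+p[0]*(s["time"]-g[-1,0])).round(1),"now",s["time"])
if __name__=="__main__":
    import sys; track(int(sys.argv[1]))
E
python3 -m crank '[0,0,0.012,0,0,0,0.024,0,0,0,0.034,0,0,0,0.036,0,0,0,0.036,0,0,0,0.036,0]' | egrep 'time|posi|ft_f'
for i in 1; do python3 -m crank '[0,0,0.002,0,0,0,0.002,0]' | egrep 'posi|ft_f'; done
python3 -m crank '[0,0,0.001,0,0,0,0.001,0]' | egrep 'posi|ft_f'
python3 h.py 12
```

```text
time: 2.9
position: [558.0, 161.5, 95.6]
ft_force: [-0.5, -0.2, 0.3]
position: [557.9, 161.6, 93.7]
ft_force: [-0.6, -0.8, -0.8]
position: [557.8, 161.5, 92.5]
ft_force: [-1.0, 0.6, -1.0]
t,ang [[3.3, 322.75], [3.35, nan], [3.4, nan], [3.45, nan], [3.5, 379.5], [3.55, nan], [3.6, nan], [3.65, nan], [3.7, nan], [3.75, nan], [3.8, nan], [3.85, nan]] z 92.45 F [ 0.28 -0.56  0.17]
w rad/s 4.952 deg now 493.0 now 3.9
```

```bash
python3 - <<'E'
s=open("h.py").read()
a=s.index("        k=((th"); b=s.index("    out=np.array(out)")
s=s[:a]+'''        k=np.where((th>207)|(th<19))[0]; k=np.roll(k,-int((th[k]<100).sum())); v=w[k]; x=np.where(th[k]<100,th[k]+360,th[k])
        from scipy.ndimage import median_filter as mf
        d=np.clip(mf(v,81,mode="nearest")-v,0,None); j=d.argmax(); q=d*(abs(x-x[j])<8)*(d>0.3*d[j])
        out.append((t,(q*x).sum()/q.sum() if d[j]>50 else np.nan))
'''+s[b:]
open("h.py","w").write(s)
E
python3 -m crank '[0,0,0.001,0,0,0,0.001,0]' | egrep 'posi|ft_f'
python3 -m crank '[0,0,0.0005,0,0,0,0.0005,0]' | egrep 'posi|ft_f'
python3 -m crank '[0,0,0.0005,0,0,0,0.0005,0]' | egrep 'posi|ft_f'
python3 h.py 14
```

```text
position: [557.7, 161.4, 91.3]
ft_force: [0.3, 1.2, -0.0]
position: [557.7, 161.5, 90.9]
ft_force: [0.4, -0.0, -0.3]
position: [557.7, 161.5, 90.3]
ft_force: [-0.0, 0.3, -0.4]
t,ang [[4.5, 297.01], [4.55, 310.75], [4.6, 324.27], [4.65, 342.77], [4.7, 351.36], [4.75, 369.67], [4.8, nan], [4.85, nan], [4.9, nan], [4.95, nan], [5.0, nan], [5.05, nan], [5.1, nan], [5.15, nan]] z 90.44 F [0.29 1.   0.29]
w rad/s 5.023 deg now 498.1 now 5.2
```

```bash
python3 -m crank '[0,0,0.0005,0,0,0,0.0005,0]' | egrep 'posi|ft_f'
python3 -m crank '[0,0,0.0005,0,0,0,0.0005,0]' | egrep 'posi|ft_f'
python3 -m crank '[0,0,0.0004,0]' | egrep 'posi|ft_f'
python3 h.py 18
```

```text
position: [557.7, 161.5, 89.8]
ft_force: [0.9, -0.1, 0.4]
position: [557.7, 161.5, 89.4]
ft_force: [-0.4, 1.0, -0.7]
position: [557.8, 161.5, 89.0]
ft_force: [-0.3, -0.8, -0.2]
t,ang [[5.7, 263.01], [5.75, 276.47], [5.8, 289.76], [5.85, 303.1], [5.9, 316.49], [5.95, 328.64], [6.0, 345.87], [6.05, 354.95], [6.1, 372.06], [6.15, nan], [6.2, nan], [6.25, nan], [6.3, nan], [6.35, nan], [6.4, nan], [6.45, nan], [6.5, nan], [6.55, nan]] z 89.05 F [-0.03  0.05  0.11]
w rad/s 4.709 deg now 505.6 now 6.6
```

```bash
python3 -m crank '[0,0,0.0003,0]' | egrep 'posi|ft_f'
python3 -m crank '[0,0,0.0003,0]' | egrep 'posi|ft_f'
python3 h.py 10
```

```text
position: [557.8, 161.5, 88.7]
ft_force: [0.4, -0.3, 0.7]
position: [557.8, 161.5, 88.4]
ft_force: [-0.1, 0.6, 0.4]
t,ang [[6.8, nan], [6.85, nan], [6.9, 222.02], [6.95, 234.87], [7.0, 247.97], [7.05, 260.95], [7.1, 273.92], [7.15, 287.2], [7.2, 300.22], [7.25, 313.25]] z 88.46 F [-0.12 -1.21  0.78]
w rad/s 4.555 deg now 326.3 now 7.3
```

```bash
python3 -m crank '[0,0,0.0003,0]' | egrep 'posi|ft_f'
python3 -m crank '[0,0,0.0003,0]' | egrep 'posi|ft_f'
python3 -m crank '[0,0,0.0003,0]' | egrep 'posi|ft_f'
python3 h.py 16
```

```text
position: [557.9, 161.5, 88.2]
ft_force: [0.5, -0.7, -0.2]
position: [557.8, 161.5, 87.8]
ft_force: [-0.1, -0.7, 0.1]
position: [557.8, 161.5, 87.5]
ft_force: [-0.4, -0.8, 0.1]
t,ang [[7.6, nan], [7.65, nan], [7.7, nan], [7.75, nan], [7.8, nan], [7.85, nan], [7.9, nan], [7.95, nan], [8.0, nan], [8.05, nan], [8.1, nan], [8.15, nan], [8.2, nan], [8.25, 211.95], [8.3, 224.57], [8.35, 237.26]] z 87.54 F [0.4  0.04 0.45]
w rad/s 4.417 deg now 249.9 now 8.4
```

```bash
python3 -m crank '[0,0,0.0003,0]' | egrep 'posi|ft_f'
python3 -m crank '[0,0,0.0003,0]' | egrep 'posi|ft_f'
python3 -m crank '[0,0,0.0003,0]' | egrep 'posi|ft_f'
python3 h.py 6
```

```text
position: [557.8, 161.5, 87.3]
ft_force: [0.0, 0.8, 0.2]
position: [557.8, 161.5, 86.9]
ft_force: [-0.4, 0.5, 0.7]
position: [557.8, 161.5, 86.6]
ft_force: [0.3, -0.1, -0.3]
t,ang [[8.7, 325.67], [8.75, 343.31], [8.8, 350.88], [8.85, 368.29], [8.9, nan], [8.95, nan]] z 86.65 F [ 0.42  0.4  -0.44]
w rad/s 4.728 deg now 408.0 now 9.0
```

```bash
python3 -m crank '[0,0,0.0004,0]' | egrep 'posi|ft_f'
python3 -m crank '[0,0,0.0003,0]' | egrep 'posi|ft_f'
python3 -m crank '[0,0,0.0003,0]' | egrep 'posi|ft_f'
python3 -m crank '[0,0,0,0]' | egrep 'posi|ft_f'
python3 h.py 4
python3 - <<'E'
from h import *
im,_=get_image("side"); cv2.imwrite("pics/s2.png",cv2.resize(im[120:280,200:380],(720,600))[:,:,::-1][:,:])
E
```

```text
position: [557.8, 161.5, 86.3]
ft_force: [-0.3, -0.7, -0.1]
position: [557.8, 161.5, 85.9]
ft_force: [0.3, 0.1, -0.4]
position: [557.8, 161.5, 85.6]
ft_force: [-0.6, -0.4, 0.2]
position: [557.7, 161.5, 85.6]
ft_force: [-0.7, 0.2, 0.1]
t,ang [[9.4, nan], [9.45, nan], [9.5, nan], [9.55, nan]] z 85.66 F [ 0.22 -0.31 -1.33]
```

View pics/s2.png

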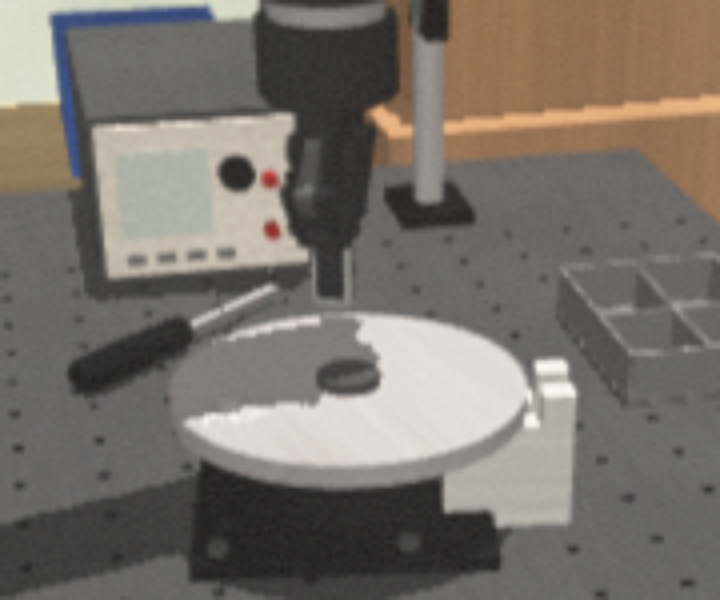

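The side crop shows the fingertip at full-image (283,200), well above and behind the wheel. I'll check that against projections.

Run:
```python
from h import *
s=status.state();print(s["position"],s["ee_rot"],s["opening"])
for n in("side","top"): print(n,"tip",proj(n,s["position"]),"face",proj(n,[*C,89]),"hub",proj(n,[*C,97]),"ears",proj(n,[673,119,89]),proj(n,[668,86.5,89]))
im,d=get_image("side"); cv2.imwrite("pics/side3.png",im[:,:,::-1])
for uv in [(283,197),(283,199),(282,195)]: print(uv,d[uv[1],uv[0]],world("side",uv,d[uv[1],uv[0]]))
for uv in [(287,221),(270,228),(300,235)]: print("wheel",uv,world("side",uv,d[uv[1],uv[0]]))
```

```text
[557.78578566 161.49672856  85.6626138 ] [6.48387981e-01 3.07389326e+00 1.06271467e-04] -0.06794868910341394
side tip [283.42255626 215.35292124] face [286.51849291 221.37353385] hub [286.431994   218.16443096] ears [336.38677774 216.8950278 ] [338.39136315 223.38512105]
top tip [269.21247289 250.24498567] face [284.50969766 249.8422953 ] hub [284.19386736 249.38683265] ears [285.96918247 204.72421068] [298.79567347 206.42561888]
(283, 197) 986.8752 [555.91878184 148.86031083 137.32462921]
(283, 199) 990.9473 [556.04928428 150.41407377 131.78675994]
(282, 195) 983.0001 [553.65356645 148.0013749  142.74101075]
wheel (287, 221) [557.15236822 113.5792481   94.46609331]
wheel (270, 228) [516.84311334 100.80095675  88.28679519]
wheel (300, 235) [573.7089236   55.14653765  87.89336774]
```

Run:
```python
from h import *
im,d=get_image("side")
for r in range(176,216,3):
    print(r,[np.round(world("side",(c,r),d[r,c])).astype(int).tolist() for c in (280,283,286)], im[r,283])
w,dw=get_image("wrist"); cv2.imwrite("pics/w4.png",w[:,:,::-1])
c=calibration("wrist"); print("wrist cam",-np.array(c["R"]).T@c["t"], np.array(c["R"])[2], dw[dw>0].min())
```

```text
176 [[543, 103, 205], [551, 113, 201], [563, 142, 189]] [52 49 50]
179 [[544, 112, 195], [551, 115, 193], [563, 143, 182]] [49 49 45]
182 [[548, 134, 180], [552, 119, 185], [563, 145, 174]] [57 56 54]
185 [[547, 131, 174], [553, 126, 175], [560, 132, 172]] [49 47 47]
188 [[550, 149, 160], [556, 146, 160], [564, 151, 157]] [52 48 48]
191 [[549, 146, 153], [556, 148, 152], [564, 152, 150]] [50 49 48]
194 [[549, 149, 145], [556, 148, 145], [563, 152, 142]] [55 55 54]
197 [[549, 147, 139], [556, 148, 138], [563, 153, 135]] [53 49 49]
200 [[550, 155, 128], [557, 154, 128], [563, 151, 128]] [127 128 124]
203 [[594, 424, -2], [603, 421, -2], [611, 420, -2]] [142 138 135]
206 [[559, 212, 87], [566, 210, 87], [573, 208, 87]] [129 125 121]
209 [[556, 198, 86], [562, 190, 88], [570, 192, 87]] [131 125 123]
212 [[553, 177, 88], [559, 174, 88], [567, 177, 86]] [131 127 123]
215 [[550, 161, 88], [557, 161, 87], [563, 159, 87]] [117 113 109]
wrist cam [495.96875083 189.38317121 268.1014999 ] [ 0.25003538 -0.10998674 -0.96196945] 50.001
```

View pics/w4.png

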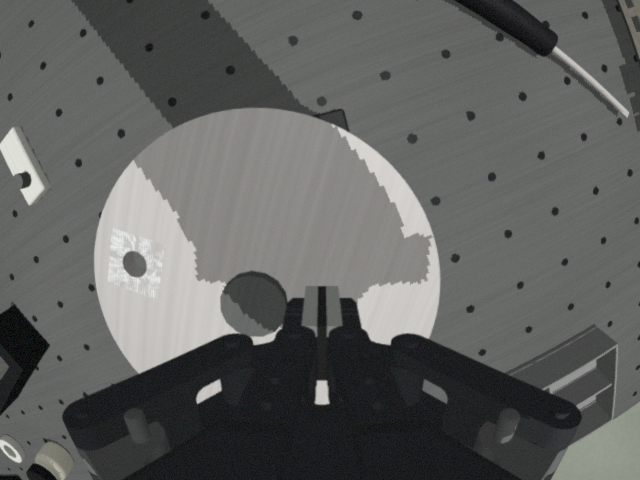

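The fingertip is really at z ≈ 127 while the reported TCP is at 85.7, so the true tips are about 41 mm above the reported TCP. I'll allow for that offset and approach carefully.

```bash
python3 -m crank '[0,0,0.012,0,0,0,0.024,0,0,0,0.03,0,0,0,0.032,0,0,0,0.032,0]' | egrep 'time|posi|ft_f'
python3 - <<'E'
from h import *
im,d=get_image("side"); cv2.imwrite("pics/s5.png",im[:,:,::-1])
for r in range(200,226,2): print(r,[np.round(world("side",(c,r),d[r,c])).astype(int).tolist() for c in (281,284)], im[r,283])
E
python3 h.py 8
```

```text
time: 10.3
position: [557.4, 161.3, 52.9]
ft_force: [1.1, -0.3, -0.7]
200 [[548, 132, 138], [554, 124, 141]] [54 50 52]
202 [[551, 150, 125], [557, 145, 127]] [55 57 56]
204 [[551, 152, 119], [557, 144, 122]] [55 53 52]
206 [[551, 148, 116], [557, 144, 117]] [56 53 53]
208 [[400, -750, 533], [557, 145, 112]] [61 59 57]
210 [[551, 154, 103], [557, 145, 107]] [53 54 53]
212 [[551, 151, 100], [557, 148, 101]] [76 74 73]
214 [[551, 154, 93], [558, 153, 93]] [136 134 128]
216 [[551, 157, 87], [555, 139, 95]] [92 89 85]
218 [[547, 129, 96], [553, 125, 97]] [70 68 65]
220 [[545, 119, 96], [551, 117, 96]] [72 69 68]
222 [[543, 111, 95], [549, 106, 96]] [88 89 86]
224 [[543, 111, 90], [549, 107, 91]] [89 85 84]
t,ang [[10.35, nan], [10.4, nan], [10.45, nan], [10.5, nan], [10.55, nan], [10.6, nan], [10.65, nan], [10.7, nan]] z 53.89 F [-0.09 -0.3   0.66]
```

```bash
python3 -m crank '[0,0,0.001,0]' | egrep 'posi|ft_f'
python3 -m crank '[0,0,0.0004,0]' | egrep 'posi|ft_f'
python3 -m crank '[0,0,0.0004,0]' | egrep 'posi|ft_f'
python3 -m crank '[0,0,0.0003,0]' | egrep 'posi|ft_f'
python3 h.py 10
```

```text
position: [558.0, 161.6, 52.9]
ft_force: [0.6, -0.4, 0.8]
position: [557.7, 161.5, 52.2]
ft_force: [0.3, 0.4, -1.2]
position: [557.7, 161.5, 51.7]
ft_force: [-0.7, 0.7, 0.2]
position: [557.8, 161.5, 51.4]
ft_force: [0.5, 0.4, 0.1]
t,ang [[11.15, 212.33], [11.2, 224.25], [11.25, 236.38], [11.3, 248.04], [11.35, 260.0], [11.4, 271.89], [11.45, 284.18], [11.5, 295.94], [11.55, 307.97], [11.6, 319.92]] z 51.56 F [-0.02 -0.4  -0.46]
w rad/s 4.173 deg now 331.8 now 11.65
```

```bash
python3 -m crank '[0,0,0.0004,0]' | egrep 'posi|ft_f'
python3 -m crank '[0,0,0.0004,0]' | egrep 'posi|ft_f'
python3 -m crank '[0,0,0.0004,0]' | egrep 'posi|ft_f'
python3 -m crank '[0,0,0.0003,0]' | egrep 'posi|ft_f'
python3 h.py 6; python3 h.py 6
```

```text
position: [557.9, 161.5, 51.2]
ft_force: [-1.1, 0.3, 0.8]
position: [557.8, 161.5, 50.7]
ft_force: [-0.0, 0.2, -0.2]
position: [557.8, 161.5, 50.3]
ft_force: [-0.4, -0.2, 1.2]
position: [557.8, 161.5, 50.0]
ft_force: [1.1, -0.1, -0.3]
t,ang [[12.05, nan], [12.1, nan], [12.15, nan], [12.2, nan], [12.25, nan], [12.3, nan]] z 50.06 F [-0.02  0.97 -0.77]
t,ang [[12.35, nan], [12.4, nan], [12.45, nan], [12.5, nan], [12.55, nan], [12.6, nan]] z 50.07 F [ 0.48 -0.77  0.38]
```

```bash
python3 -m crank '[0,0,0.0004,0]' | egrep 'posi|ft_f'
python3 -m crank '[0,0,0.0004,0]' | egrep 'posi|ft_f'
python3 -m crank '[0,0,0.0003,0]' | egrep 'posi|ft_f'
python3 h.py 12
```

```text
position: [557.8, 161.5, 49.7]
ft_force: [1.2, -0.2, -0.3]
position: [557.8, 161.5, 49.2]
ft_force: [-0.5, -0.4, -1.2]
position: [557.8, 161.5, 48.9]
ft_force: [0.2, -1.0, 0.2]
t,ang [[12.95, 277.85], [13.0, 289.26], [13.05, 300.9], [13.1, 312.47], [13.15, 323.97], [13.2, nan], [13.25, 347.59], [13.3, nan], [13.35, 372.09], [13.4, nan], [13.45, nan], [13.5, nan]] z 49.0 F [ 0.04 -0.1   1.67]
w rad/s 4.104 deg now 418.5 now 13.55
```

```bash
python3 -m crank '[0,0,0.0003,0]' | egrep 'posi|ft_f'
python3 -m crank '[0,0,0.0003,0]' | egrep 'posi|ft_f'
python3 h.py 3; 
python3 -m crank '[0,0,0.0003,0]' | egrep 'posi|ft_f'
python3 h.py 12
```

```text
position: [557.6, 161.6, 48.8]
ft_force: [-1.4, -0.2, 2.0]
position: [557.4, 161.6, 48.5]
ft_force: [-2.1, -0.5, 3.6]
t,ang [[13.75, nan], [13.8, nan], [13.85, nan]] z 48.47 F [-1.58 -0.34  2.61]
position: [557.6, 161.5, 48.2]
ft_force: [-2.8, -0.1, 4.3]
t,ang [[14.0, nan], [14.05, nan], [14.1, nan], [14.15, nan], [14.2, nan], [14.25, nan], [14.3, nan], [14.35, nan], [14.4, nan], [14.45, nan], [14.5, nan], [14.55, nan]] z 48.36 F [ 1.37 -0.19  3.76]
```

```bash
cat >> h.py <<'E'
def wring(im,C,z=89,rr=np.arange(64,81,1.)):
    c=calibration("wrist"); K=np.array(c["K"]); th=np.arange(0,360,0.5)
    T,Rr=np.meshgrid(np.radians(th),rr)
    X=np.stack([C[0]+Rr*np.cos(T),C[1]+Rr*np.sin(T),np.full_like(T,z)],-1)@np.array(c["R"]).T+np.array(c["t"])
    h=np.hypot(X[...,0],X[...,1]); a=np.arctan2(h,X[...,2])/h
    u=(K[0,0]*X[...,0]*a+K[0,2]).astype(np.float32); v=(K[1,1]*X[...,1]*a+K[1,2]).astype(np.float32)
    g=cv2.cvtColor(im,cv2.COLOR_RGB2GRAY).astype(np.float32)
    return th,cv2.remap(g,u,v,cv2.INTER_LINEAR),u,v
def wworld(uv,d):
    c=calibration("wrist"); K=np.array(c["K"]); x=(uv[0]-K[0,2])/K[0,0]; y=(uv[1]-K[1,2])/K[1,1]; r=np.hypot(x,y)
    p=np.array([np.tan(r)*x/r,np.tan(r)*y/r,1])*d
    return np.array(c["R"]).T@(p-np.array(c["t"]))
E
python3 - <<'E'
from h import *
im,d=get_image("wrist"); cv2.imwrite("pics/w6.png",im[:,:,::-1])
for uv in [(150,200),(250,150),(350,170),(400,250)]: print(uv,im[uv[1],uv[0]],np.round(wworld(uv,d[uv[1],uv[0]]),1))
th,u,_,_=wring(im,C); print(np.round(u[4:14].mean(0)[::10]).astype(int).tolist())
E
```

```text
(150, 200) [132 129 127] [488.4 114.8  88.1]
(250, 150) [142 140 138] [489.3 162.7  88.7]
(350, 170) [140 138 135] [512.2 194.5  88. ]
(400, 250) [137 136 133] [549.9 200.8  88.7]
[29, 28, 27, 30, 28, 31, 29, 29, 28, 29, 35, 32, 29, 54, 199, 136, 137, 137, 136, 138, 137, 137, 137, 138, 138, 137, 138, 29, 29, 135, 136, 137, 136, 135, 133, 132, 133, 132, 131, 155, 196, 202, 199, 197, 197, 203, 199, 200, 200, 200, 199, 202, 202, 200, 201, 27, 27, 30, 33, 33, 32, 33, 32, 27, 28, 29, 28, 29, 29, 28, 27, 29]
```

View pics/w6.png

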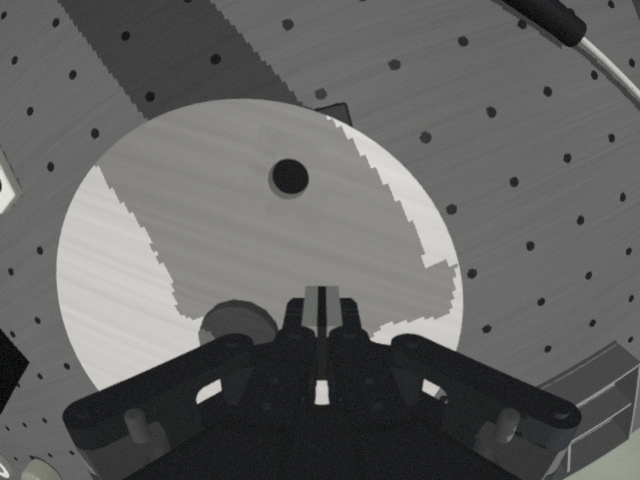

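The hole now rests at about 137° (wrist picture (290,177)), with the finger at 90° and the slot at 350.2°. I'll keep the same light touch and drag the wheel round clockwise. First I work out the arc points.

```bash
cat > arc.py <<'E'
import sys; from h import *
# arc from angle a0 by da deg in n rows, at current radius, tool axes
s=status.state(); R=Rot.from_rotvec(s["ee_rot"]).as_matrix(); p=s["position"][:2]-C; r=np.hypot(*p); a0=np.degrees(np.arctan2(p[1],p[0])) 
print("r,a",r,a0, "toolyaw",np.degrees(np.arctan2(R[1,1],R[0,1])))
for seg in range(int(sys.argv[3])):
    o=None
    da=float(sys.argv[1]); n=int(sys.argv[2]); a=np.radians(a0+seg*da+np.linspace(0,da,n+1)); P=r*np.c_[np.cos(a),np.sin(a)]; d=P[1:]-P[0]
    print(",".join("%.4f,%.4f,0,0"%(R[0,0]*x/1e3+R[1,0]*y/1e3,R[0,1]*x/1e3+R[1,1]*y/1e3) for x,y in d))
E
python3 arc.py -49 19 3
```

```text
r,a 38.814717606043054 89.05828611939953 toolyaw 66.1725402982853
-0.0016,0.0006,0,0,-0.0033,0.0012,0,0,-0.0050,0.0017,0,0,-0.0066,0.0021,0,0,-0.0084,0.0025,0,0,-0.0101,0.0027,0,0,-0.0118,0.0029,0,0,-0.0136,0.0030,0,0,-0.0153,0.0031,0,0,-0.0171,0.0030,0,0,-0.0188,0.0029,0,0,-0.0205,0.0027,0,0,-0.0223,0.0024,0,0,-0.0240,0.0020,0,0,-0.0257,0.0016,0,0,-0.0273,0.0011,0,0,-0.0290,0.0005,0,0,-0.0306,-0.0002,0,0,-0.0322,-0.0009,0,0
-0.0016,-0.0008,0,0,-0.0031,-0.0017,0,0,-0.0045,-0.0026,0,0,-0.0060,-0.0036,0,0,-0.0073,-0.0047,0,0,-0.0087,-0.0058,0,0,-0.0100,-0.0070,0,0,-0.0112,-0.0083,0,0,-0.0124,-0.0096,0,0,-0.0135,-0.0109,0,0,-0.0145,-0.0123,0,0,-0.0155,-0.0137,0,0,-0.0164,-0.0152,0,0,-0.0173,-0.0168,0,0,-0.0180,-0.0183,0,0,-0.0187,-0.0199,0,0,-0.0194,-0.0215,0,0,-0.0199,-0.0232,0,0,-0.0204,-0.0249,0,0
-0.0004,-0.0017,0,0,-0.0007,-0.0034,0,0,-0.0010,-0.0051,0,0,-0.0012,-0.0069,0,0,-0.0013,-0.0086,0,0,-0.0013,-0.0104,0,0,-0.0012,-0.0121,0,0,-0.0011,-0.0139,0,0,-0.0009,-0.0156,0,0,-0.0006,-0.0173,0,0,-0.0002,-0.0190,0,0,0.0002,-0.0207,0,0,0.0007,-0.0224,0,0,0.0013,-0.0240,0,0,0.0020,-0.0256,0,0,0.0027,-0.0272,0,0,0.0035,-0.0288,0,0,0.0044,-0.0303,0,0,0.0054,-0.0317,0,0
```

```bash
python3 -m crank '[-0.0016,0.0006,0,0,-0.0033,0.0012,0,0,-0.005,0.0017,0,0,-0.0066,0.0021,0,0,-0.0084,0.0025,0,0,-0.0101,0.0027,0,0,-0.0118,0.0029,0,0,-0.0136,0.003,0,0,-0.0153,0.0031,0,0,-0.0171,0.003,0,0,-0.0188,0.0029,0,0,-0.0205,0.0027,0,0,-0.0223,0.0024,0,0,-0.024,0.002,0,0,-0.0257,0.0016,0,0,-0.0273,0.0011,0,0,-0.029,0.0005,0,0,-0.0306,-0.0002,0,0,-0.0322,-0.0009,0,0]' | egrep 'time|posi|ft_f'
cat > wh.py <<'E'
from h import *
im,_=get_image("wrist"); th,u,_,_=wring(im,C); v=u[4:13].mean(0); np.save("ring.npy",u)
s=status.state(); print("z",s["position"].round(2),"F",s["ft_force"].round(2),"t",s["time"])
b=v<70; e=np.flatnonzero(np.diff(b.astype(int))); print("dark runs",[(th[i],th[j]) for i,j in zip(e[:-1],e[1:]) if b[i+1]])
E
python3 wh.py
```

```text
time: 16.55
position: [587.1, 147.6, 48.1]
ft_force: [0.2, 2.2, 4.4]
z [587.46 147.01  48.11] F [ 2.08 -0.37  6.  ] t 16.6
dark runs [(np.float64(8.0), np.float64(34.0)), (np.float64(86.5), np.float64(94.0)), (np.float64(295.5), np.float64(314.5))]
```

```bash
python3 -m crank '[-0.0016,-0.0008,0,0,-0.0031,-0.0017,0,0,-0.0045,-0.0026,0,0,-0.006,-0.0036,0,0,-0.0073,-0.0047,0,0,-0.0087,-0.0058,0,0,-0.01,-0.007,0,0,-0.0112,-0.0083,0,0,-0.0124,-0.0096,0,0,-0.0135,-0.0109,0,0,-0.0145,-0.0123,0,0,-0.0155,-0.0137,0,0,-0.0164,-0.0152,0,0,-0.0173,-0.0168,0,0,-0.018,-0.0183,0,0,-0.0187,-0.0199,0,0,-0.0194,-0.0215,0,0,-0.0199,-0.0232,0,0,-0.0204,-0.0249,0,0]' | egrep 'time|posi|ft_f'
python3 wh.py; python3 arc.py -46 18 1
```

```text
time: 18.5
position: [595.4, 116.5, 48.0]
ft_force: [1.1, 0.9, 4.7]
z [595.35 115.81  48.01] F [-0.44 -1.8   4.4 ] t 18.55
dark runs [(np.float64(11.0), np.float64(18.0))]
r,a 38.286518218637624 -10.436908345242223 toolyaw 66.15476311152156
-0.0004,-0.0017,0,0,-0.0006,-0.0034,0,0,-0.0009,-0.0050,0,0,-0.0010,-0.0068,0,0,-0.0010,-0.0085,0,0,-0.0010,-0.0102,0,0,-0.0009,-0.0119,0,0,-0.0008,-0.0136,0,0,-0.0005,-0.0153,0,0,-0.0002,-0.0169,0,0,0.0002,-0.0186,0,0,0.0007,-0.0202,0,0,0.0012,-0.0219,0,0,0.0018,-0.0234,0,0,0.0025,-0.0250,0,0,0.0033,-0.0265,0,0,0.0041,-0.0280,0,0,0.0050,-0.0295,0,0
```

```bash
python3 - <<'E'
from h import *
u=np.load("ring.npy"); v=u[4:13].mean(0); print(v[::6].astype(int).tolist())
E
python3 - <<'E'
from h import *
im,_=get_image("wrist"); cv2.imwrite("pics/w7.png",im[:,:,::-1])
E
```

```text
[23, 22, 21, 38, 46, 35, 69, 160, 177, 161, 118, 91, 87, 85, 80, 149, 186, 205, 180, 179, 180, 178, 177, 176, 175, 175, 176, 177, 176, 174, 174, 175, 178, 178, 176, 181, 180, 179, 181, 176, 182, 183, 186, 182, 180, 178, 182, 182, 180, 183, 184, 182, 184, 182, 184, 145, 117, 117, 117, 117, 117, 118, 117, 116, 116, 115, 115, 115, 115, 115, 115, 115, 115, 115, 114, 115, 115, 116, 119, 156, 172, 180, 180, 180, 180, 182, 182, 182, 181, 180, 180, 179, 181, 181, 172, 165, 174, 178, 178, 182, 91, 20, 20, 23, 26, 25, 24, 22, 20, 22, 22, 23, 23, 21, 24, 26, 19, 21, 23, 22]
```

View pics/w7.png

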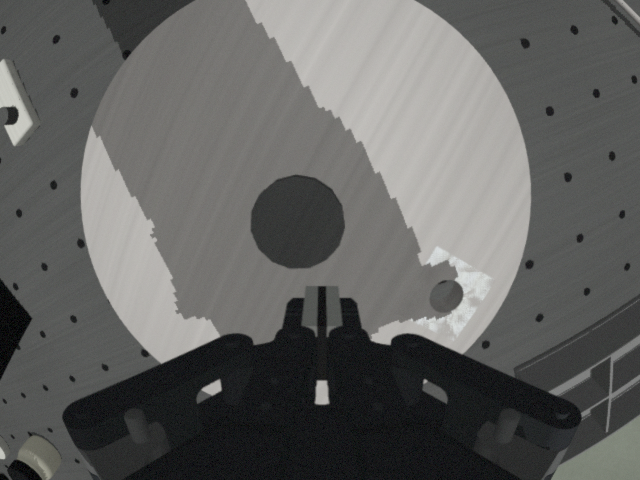

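The hole now shows at wrist pixel (446,296), about 38°, so the wheel follows the finger without slip. Next is the last large arc.

```bash
python3 -m crank '[-0.0004,-0.0017,0,0,-0.0006,-0.0034,0,0,-0.0009,-0.005,0,0,-0.001,-0.0068,0,0,-0.001,-0.0085,0,0,-0.001,-0.0102,0,0,-0.0009,-0.0119,0,0,-0.0008,-0.0136,0,0,-0.0005,-0.0153,0,0,-0.0002,-0.0169,0,0,0.0002,-0.0186,0,0,0.0007,-0.0202,0,0,0.0012,-0.0219,0,0,0.0018,-0.0234,0,0,0.0025,-0.025,0,0,0.0033,-0.0265,0,0,0.0041,-0.028,0,0,0.005,-0.0295,0,0]' | egrep 'time|posi|ft_f'
cat > look.py <<'E'
import sys; from h import *
s=status.state(); p=s["position"][:2]-C; print("finger",np.degrees(np.arctan2(p[1],p[0])).round(2),np.hypot(*p).round(2),s["position"].round(2),"F",s["ft_force"].round(2),s["time"])
ims=[]
for n in ("top","side"):
    im,_=get_image(n); cv2.imwrite(f"pics/{sys.argv[1]}_{n}.png",im[:,:,::-1])
    th,rr,u=holeang(n,im,C); w=u[12:21].mean(0); w=np.roll(w,120); th=np.arange(-60,300,.5); print(n,[(int(a),int(x)) for a,x in zip(th[60:170:2],w[60:170:2])])
a=cv2.imread(f"pics/{sys.argv[1]}_top.png")[195:275,255:340];b=cv2.imread(f"pics/{sys.argv[1]}_side.png")[190:270,250:350]
cv2.imwrite(f"pics/{sys.argv[1]}.png",np.hstack([cv2.resize(a,(380,380),interpolation=cv2.INTER_CUBIC),cv2.resize(b,(420,380),interpolation=cv2.INTER_CUBIC)]))
E
python3 look.py k1
```

```text
time: 20.4
position: [579.0, 91.3, 48.0]
ft_force: [0.6, -0.0, 5.5]
finger -55.92 37.93 [578.95  91.34  48.05] F [ 0.63 -0.    5.52] 20.4
top [(-30, 135), (-29, 134), (-28, 133), (-27, 130), (-26, 127), (-25, 122), (-24, 115), (-23, 109), (-22, 105), (-21, 103), (-20, 103), (-19, 103), (-18, 104), (-17, 105), (-16, 105), (-15, 106), (-14, 106), (-13, 107), (-12, 107), (-11, 108), (-10, 108), (-9, 109), (-8, 109), (-7, 110), (-6, 110), (-5, 110), (-4, 110), (-3, 111), (-2, 111), (-1, 112), (0, 112), (1, 112), (2, 112), (3, 112), (4, 112), (5, 112), (6, 112), (7, 112), (8, 112), (9, 112), (10, 112), (11, 112), (12, 112), (13, 112), (14, 111), (15, 112), (16, 112), (17, 111), (18, 111), (19, 111), (20, 111), (21, 110), (22, 110), (23, 109), (24, 109)]
side [(-30, 224), (-29, 225), (-28, 227), (-27, 228), (-26, 229), (-25, 230), (-24, 231), (-23, 230), (-22, 227), (-21, 224), (-20, 220), (-19, 212), (-18, 202), (-17, 191), (-16, 181), (-15, 171), (-14, 161), (-13, 151), (-12, 141), (-11, 144), (-10, 150), (-9, 156), (-8, 163), (-7, 174), (-6, 186), (-5, 198), (-4, 210), (-3, 217), (-2, 222), (-1, 226), (0, 230), (1, 230), (2, 229), (3, 228), (4, 226), (5, 224), (6, 223), (7, 222), (8, 221), (9, 220), (10, 220), (11, 220), (12, 219), (13, 219), (14, 219), (15, 219), (16, 219), (17, 219), (18, 218), (19, 217), (20, 217), (21, 217), (22, 217), (23, 217), (24, 216)]
```

View pics/k1.png

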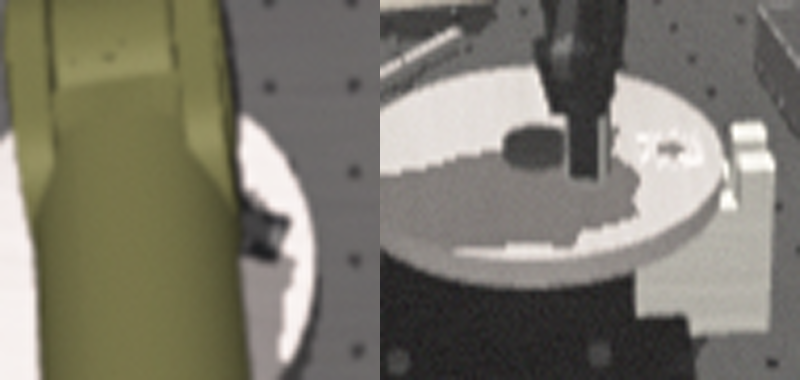

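The side crop shows the hole at the bracket (about (670,150) in the crop), near −8 to −11°. I'll lift straight up, move clear and re-measure from the top camera.

```bash
python3 -m crank '[0,0,-0.001,0,0,0,-0.006,0,0,0,-0.02,0,0,0,-0.04,0,0,0,-0.06,0,-0.01,-0.035,-0.07,0.13,-0.022,-0.075,-0.07,0.27,-0.035,-0.115,-0.07,0.41,-0.047,-0.155,-0.07,0.55,-0.059,-0.193,-0.07,0.69,-0.059,-0.193,-0.07,0.82,-0.059,-0.193,-0.07,0.82]' | egrep 'time|posi|rot|ft_f'
cat > m.py <<'E'
from h import *
im,_=get_image("top"); cv2.imwrite("pics/t9.png",im[:,:,::-1])
g=cv2.cvtColor(im,cv2.COLOR_RGB2GRAY); b=(g>130).astype(np.uint8); n,l,st,ce=cv2.connectedComponentsWithStats(b)
cs,_=cv2.findContours((l==l[240,270]).astype(np.uint8),cv2.RETR_EXTERNAL,cv2.CHAIN_APPROX_NONE)
P=np.array([atz("top",q[0],89)[:2] for q in max(cs,key=len)]); a=np.degrees(np.arctan2(P[:,1]-122,P[:,0]-556)); P=P[((a>20)|(a<-40))]
r=least_squares(lambda v:np.hypot(*(P-v[:2]).T)-v[2],[557,123,100],loss="soft_l1",f_scale=.5); print("circle",r.x)
for i in range(1,n):
    if st[i,4]>15 and 395<ce[i][0]<480 and 230<ce[i][1]<285: print(ce[i].round(1),st[i],atz("top",ce[i],102).round(1))
a=im[195:235,265:320]; cv2.imwrite("pics/c9.png",cv2.resize(a,(770,560),interpolation=cv2.INTER_CUBIC)[:,:,::-1])
th,rr,u=holeang("top",im,r.x[:2]); w=np.roll(u[12:21].mean(0),120); t=np.arange(-60,300,.5)
print([(x,int(y)) for x,y in zip(t[70:140:2],w[70:140:2])])
E
python3 m.py
```

```text
time: 21.7
position: [554.7, -110.0, 118.6]
ee_rot: [1.824, 2.558, 0.001]
ft_force: [0.1, 1.1, 0.3]
circle [557.57504218 122.65324173 101.00903772]
[410.7 235.8] [407 232   8   8  49] [ 585.8 -191.   102. ]
[439.1 247.5] [433 242  13  12  98] [ 555.4 -259.7  102. ]
[473.5 248.2] [466 244  15  11  90] [ 552.4 -343.6  102. ]
[412.3 258.8] [409 252   8  13  75] [ 528.5 -193.   102. ]
[475.1 273.3] [468 269  14  10  90] [ 490.4 -344.2  102. ]
[(np.float64(-25.0), 239), (np.float64(-24.0), 239), (np.float64(-23.0), 239), (np.float64(-22.0), 239), (np.float64(-21.0), 240), (np.float64(-20.0), 240), (np.float64(-19.0), 242), (np.float64(-18.0), 243), (np.float64(-17.0), 245), (np.float64(-16.0), 246), (np.float64(-15.0), 247), (np.float64(-14.0), 243), (np.float64(-13.0), 234), (np.float64(-12.0), 208), (np.float64(-11.0), 176), (np.float64(-10.0), 145), (np.float64(-9.0), 119), (np.float64(-8.0), 121), (np.float64(-7.0), 130), (np.float64(-6.0), 155), (np.float64(-5.0), 179), (np.float64(-4.0), 190), (np.float64(-3.0), 199), (np.float64(-2.0), 202), (np.float64(-1.0), 205), (np.float64(0.0), 220), (np.float64(1.0), 236), (np.float64(2.0), 242), (np.float64(3.0), 247), (np.float64(4.0), 248), (np.float64(5.0), 248), (np.float64(6.0), 247), (np.float64(7.0), 247), (np.float64(8.0), 244), (np.float64(9.0), 241)]
```

View pics/c9.png

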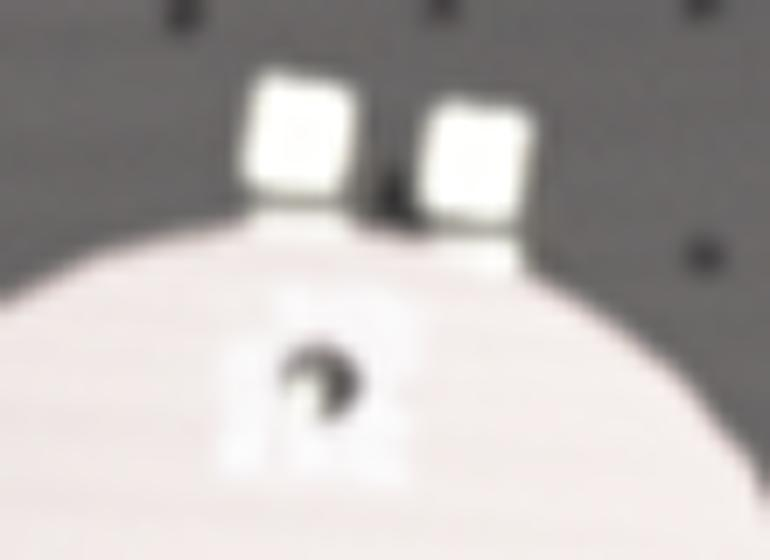

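In the crop the hole (320,382) lies to the left of the slot, and the bracket shows bright on its left half. It needs about −4° more. I'll return to the +y side of the face, where the hole stays visible, and nudge it with another light touch.

```bash
python3 -m crank '[0.015,0.0054,0,0,0.045,0.0162,0,0,0.085,0.0307,0,0,0.125,0.045,0,0,0.165,0.0596,0,0,0.205,0.074,0,0,0.24,0.0866,0.01,0,0.255,0.092,0.03,0,0.255,0.092,0.05,0,0.255,0.092,0.062,0,0.255,0.092,0.067,0,0.255,0.092,0.067,0]' | egrep 'time|posi|rot|ft_f'
python3 -m crank '[0,0,0.0012,0,0,0,0.002,0,0,0,0.0026,0]'  | egrep 'posi|ft_f'
python3 -m crank '[0,0,0.0004,0,0,0,0.0004,0]'  | egrep 'posi|ft_f'
python3 - <<'E'
from h import *
print(Rot.from_rotvec(status.state()["ee_rot"]).as_matrix().round(3))
print(atz("top",(287.4,221.8),89)-[557.6,122.65,0], [atz("top",p,89)-[557.6,122.65,0] for p in((286.0,204.6),(298.8,206.4))])
E
```

```text
time: 22.95
position: [557.7, 162.1, 50.7]
ee_rot: [-1.819, -2.561, 0.001]
ft_force: [0.4, 0.6, -0.6]
position: [558.7, 162.3, 49.2]
ft_force: [0.1, -1.3, 0.1]
position: [558.5, 162.4, 48.6]
ft_force: [-0.1, -0.1, 2.1]
[[-0.329  0.944  0.001]
 [ 0.944  0.329  0.   ]
 [ 0.     0.001 -1.   ]]
[71.31899075 -7.22503215 89.        ] [array([115.7203688 ,  -3.72845069,  89.        ]), array([110.46606013, -36.16125647,  89.        ])]
```

```bash
python3 -m crank '[0,0,0.0003,0,0,0,0.0003,0]'  | egrep 'posi|ft_f'
python3 -m crank '[-0.0002,0.0004,0,0,-0.0004,0.0009,0,0,-0.0006,0.0014,0,0,-0.0008,0.0019,0,0,-0.0009,0.0023,0,0,-0.001,0.0026,0,0,-0.001,0.0026,0,0]'  | egrep 'posi|ft_f'
python3 m.py | tail -1 | tr -d ' ' | sed 's/np.float64//g'
```

```text
position: [558.5, 162.5, 48.2]
ft_force: [0.5, -0.8, 2.6]
position: [561.1, 162.3, 47.9]
ft_force: [0.4, -0.1, 4.6]
[((-25.0),102),((-24.0),102),((-23.0),102),((-22.0),102),((-21.0),102),((-20.0),102),((-19.0),103),((-18.0),103),((-17.0),103),((-16.0),103),((-15.0),102),((-14.0),102),((-13.0),102),((-12.0),102),((-11.0),101),((-10.0),101),((-9.0),101),((-8.0),102),((-7.0),101),((-6.0),101),((-5.0),101),((-4.0),101),((-3.0),101),((-2.0),101),((-1.0),101),((0.0),102),((1.0),102),((2.0),102),((3.0),101),((4.0),101),((5.0),101),((6.0),101),((7.0),101),((8.0),101),((9.0),101)]
```

View pics/c9.png

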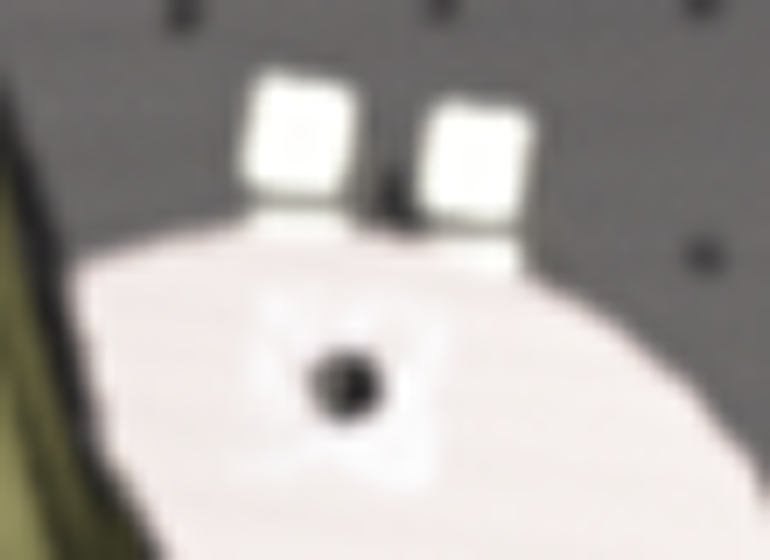

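The hole at crop (347,385) is now all dark slot, at about −9.7°, which is on target. I've used up my picture views, so from here I only take numeric measurements. I'll lift off and locate the pin by depth.

```bash
python3 -m crank '[0,0,-0.001,0,0,0,-0.006,0,0,0,-0.025,0,0,0,-0.055,0,0,0,-0.09,0,-0.03,-0.01,-0.11,0,-0.07,-0.024,-0.11,0,-0.11,-0.038,-0.11,0,-0.11,-0.038,-0.11,0]' -1 | egrep 'time|posi|rot|ft_f|open'
cat > pin.py <<'E'
from h import *
def cloud(n,box,z0,z1,d):
    c=calibration(n);K=np.array(c["K"]); v,u=np.mgrid[0:480,0:640]
    P=np.stack([(u-K[0,2])/K[0,0]*d,(v-K[1,2])/K[1,1]*d,d],-1)-np.array(c["t"]); X=P@np.array(c["R"])
    m=(d>0)&(X[...,0]>box[0])&(X[...,0]<box[1])&(X[...,1]>box[2])&(X[...,1]<box[3])&(X[...,2]>z0)&(X[...,2]<z1); return X[m]
for n in ("top","side"):
    im,d=get_image(n)
    for z0,z1 in ((96,108),(58,95)):
        Q=cloud(n,(530,580,-285,-235),z0,z1,d); print(n,z0,len(Q),Q.mean(0).round(1),Q.min(0).round(1),Q.max(0).round(1))
    Q=cloud(n,(480,620,-320,-150),46,54,d); print("rack",cv2.minAreaRect(Q[:,:2].astype(np.float32)))
    if n=="top":
        g=cv2.cvtColor(im,cv2.COLOR_RGB2GRAY)[215:229,281:298].astype(float); v,u=np.mgrid[215:229,281:298]; k=np.clip(200-g,0,None); uv=(k*u).sum()/k.sum(),(k*v).sum()/k.sum()
        p=atz("top",uv,89)[:2]-[557.6,122.65]; print("hole",uv,p,np.degrees(np.arctan2(p[1],p[0])),np.hypot(*p))
E
python3 pin.py
```

```text
time: 25.3
position: [560.8, 37.4, 157.9]
ee_rot: [1.832, 2.549, -0.005]
ft_force: [-0.5, -0.1, 0.3]
opening: 85.5
top 96 43 [ 557.7 -264.6  101.3] [ 549.3 -275.3   96.3] [ 566.9 -257.   107.6]
top 58 36 [ 553.1 -261.9   68.8] [ 530.2 -280.9   58.1] [ 573.  -235.6   92. ]
rack ((545.0431518554688, -227.398193359375), (60.345542907714844, 140.67832946777344), 18.481765747070312)
hole (np.float64(289.2523705324581), np.float64(221.411639053871)) [ 72.23302724 -11.90161098] -9.356382169333294 73.20695710048334
side 96 99 [ 559.7 -267.3  100. ] [ 551.  -274.6   96.3] [ 568.4 -256.1  102.3]
side 58 223 [ 557.7 -272.2   76.6] [ 550.7 -276.2   58.1] [ 568.  -262.8   94.9]
rack ((547.1228637695312, -228.58163452148438), (62.04295349121094, 142.09945678710938), 18.4591064453125)
```

```bash
python3 -m crank '[-0.015,-0.0053,0,0,-0.05,-0.018,0,0,-0.09,-0.032,0,0,-0.13,-0.046,0,0,-0.17,-0.06,0,0,-0.21,-0.075,0,0,-0.25,-0.089,0.01,0,-0.28,-0.1,0.03,0,-0.2856,-0.1018,0.06,0,-0.2856,-0.1018,0.085,0,-0.2856,-0.1018,0.09,0,-0.2856,-0.1018,0.09,0]' | egrep 'time|posi|rot|ft_f|open'
python3 - <<'E'
from h import *
im,d=get_image("wrist"); c=calibration("wrist");K=np.array(c["K"])
v,u=np.mgrid[0:480,0:640]; x=(u-K[0,2])/K[0,0];y=(v-K[1,2])/K[1,1];r=np.hypot(x,y)+1e-9;t=np.tan(r)/r
X=(np.stack([x*t*d,y*t*d,d],-1)-np.array(c["t"]))@np.array(c["R"])
dist=np.hypot(X[...,0]-558.7,X[...,1]+265.9)
for z0,z1 in((99,106),(80,98),(53,58)):
    m=(d>0)&(dist<20)&(X[...,2]>z0)&(X[...,2]<z1); print(z0,m.sum(),X[m].mean(0).round(1) if m.any() else "",X[m].min(0).round(1) if m.any() else "",X[m].max(0).round(1) if m.any() else "")
print(status.state()["position"])
E
```

```text
time: 26.6
position: [558.5, -256.3, 66.8]
ee_rot: [-1.817, -2.56, 0.001]
ft_force: [0.1, -0.5, 0.3]
opening: 85.4
99 1244 [ 561.3 -264.6  103. ] [ 552.6 -274.9   99. ] [ 570.5 -256.2  105.1]
80 527 [ 559.4 -258.7   89.5] [ 552.6 -267.3   80.1] [ 570. -256.   98.]
53 544 [ 559.7 -259.6   56.8] [ 545.1 -275.4   53. ] [ 574.4 -248.4   58. ]
[ 559.40690035 -256.74641873   68.12762385]
```

```bash
python3 -m crank '[-0.005,-0.0006,0,0,-0.0089,-0.0012,0,0,-0.0089,-0.0012,0.012,0,-0.0089,-0.0012,0.026,0,-0.0089,-0.0012,0.038,0,-0.0089,-0.0012,0.045,0,-0.0089,-0.0012,0.047,0,-0.0089,-0.0012,0.047,0,-0.0089,-0.0012,0.047,0]' | egrep 'time|posi|rot|ft_f|open'
python3 -m crank '[0,0,0,0,0,0,0,0,0,0,0,0,0,0,0,0,0,0,0,0,0,0,0,0,0,0,0,0,0,0,0,0]' 1 | egrep 'time|posi|ft_f|open|grip'
```

```text
time: 27.55
position: [561.0, -266.3, 21.1]
ee_rot: [1.82, 2.56, 0.0]
ft_force: [0.4, -0.6, -0.2]
opening: 85.5
time: 28.35
position: [560.8, -266.2, 21.0]
ft_force: [0.2, 0.9, 2.5]
opening: 16.9
gripper_force: 58.4
```

```bash
python3 -m crank '[0,0,-0.01,0,0,0,-0.035,0,0,0,-0.065,0,0,0,-0.095,0,0.01,0.0056,-0.11,0,0.035,0.0197,-0.11,0,0.07,0.0394,-0.11,0,0.105,0.0592,-0.11,0,0.14,0.0789,-0.11,0,0.175,0.0986,-0.11,0,0.21,0.1183,-0.11,0,0.245,0.138,-0.11,0,0.28,0.1578,-0.11,0,0.31,0.1747,-0.11,0,0.328,0.185,-0.11,0,0.3336,0.188,-0.11,0,0.3336,0.188,-0.11,0,0.3336,0.188,-0.11,0]' | egrep 'time|posi|rot|ft_f|open'
cat > hov.py <<'E'
from h import *
s=status.state(); print(s["position"].round(2),s["opening"],s["time"])
im,d=get_image("side"); p=s["position"]
c=calibration("side");K=np.array(c["K"]); v,u=np.mgrid[0:480,0:640]
X=(np.stack([(u-K[0,2])/K[0,0]*d,(v-K[1,2])/K[1,1]*d,d],-1)-np.array(c["t"]))@np.array(c["R"])
m0=(d>0)&(np.hypot(X[...,0]-p[0],X[...,1]-p[1])<40)
for z in np.arange(p[2]-30,p[2]+60,6):
    m=m0&(abs(X[...,2]-z)<3); 
    if m.sum()>2: q=X[m]; print("z",z.round(),m.sum(),"x",q[:,0].min().round(1),q[:,0].max().round(1),"y",np.median(q[:,1]).round(1),q[:,1].min().round(1))
w,dw=get_image("wrist"); cv2.imwrite("pics/w12.png",w[:,:,::-1]); np.save("dw.npy",dw)
th,uu,pu,pv=wring(w,C,89,np.arange(60,85,1.)); k=np.roll(uu,120,1)[:,60:140]; print("cols deg -30..10, rows r60..84"); print(k[::4,::4].astype(int))
E
python3 hov.py
```

```text
time: 30.15
position: [628.5, 107.8, 130.7]
ee_rot: [1.823, 2.557, -0.002]
ft_force: [-0.7, -0.5, -2.3]
opening: 16.4
[628.46 107.79 130.66] 16.37909702385326 30.15
z 119.0 3 x 625.7 630.6 y 105.4 103.4
z 125.0 10 x 623.6 633.2 y 105.2 101.7
z 131.0 13 x 623.6 633.0 y 104.5 100.5
z 137.0 14 x 623.0 632.1 y 104.6 101.1
z 143.0 12 x 623.2 632.6 y 105.6 101.7
z 149.0 14 x 623.1 632.8 y 104.9 101.4
z 155.0 5 x 618.0 629.5 y 104.1 102.4
z 161.0 26 x 615.5 637.8 y 98.6 92.7
z 167.0 34 x 613.3 642.7 y 100.8 92.4
z 173.0 35 x 608.7 646.8 y 100.2 90.8
z 179.0 49 x 607.1 649.8 y 99.9 90.5
z 185.0 51 x 606.6 650.1 y 98.8 90.3
cols deg -30..10, rows r60..84
[[129 128 128 126 124 124 125 127 124 125 130 128 125 125 124 123 125 124
  128 128]
 [131 129 126 125 125 125 125 127 125 124 125 123 125 124 125 125 125 125
  129 130]
 [128 129 130 126 127 129 129 124  94 146 122 117 121 127 126 128 128 128
  128 127]
 [131 131 131 127 127 126 126  96 113 150 121 119 120 112 126 128 125 130
  132 130]
 [103 106 102  97 105  96  97  97  97 143 119 117 117 121 124 122 125 127
  129 131]
 [131 132 132 129 112 102  99  97 117  97  92  96 124 128 130 128 130 129
  128 163]
 [ 97 100 107 130 132 128  98 105 127 126 129 128 125 128 127 127 127 130
  200 204]]
```

```bash
python3 -m crank '[-0.015,0,0,0,-0.035,0,0,0,-0.045,0,0,0,-0.045,0,0,0,-0.045,0,0,0]' | egrep 'time|posi'
python3 - <<'E'
from h import *
w,d=get_image("wrist"); s=status.state(); print(s["position"].round(2))
c=calibration("wrist");K=np.array(c["K"]); R=np.array(c["R"]); o=-R.T@np.array(c["t"])
v,u=np.mgrid[0:480,0:640]; x=(u-K[0,2])/K[0,0];y=(v-K[1,2])/K[1,1];r=np.hypot(x,y)+1e-9;t=np.tan(r)/r
ray=np.stack([x*t,y*t,np.ones_like(x)],-1)@R; P=o+ray*((88.5-o[2])/ray[...,2])[...,None]   # on face plane
X=o+ray*d[...,None]
face=(d>0)&(abs(X[...,2]-88.5)<3); print("face z",np.median(X[face][:,2]))
e=cv2.morphologyEx(face.astype(np.uint8),cv2.MORPH_GRADIENT,np.ones((3,3)))>0
Q=P[e][:,:2]; q=Q[abs(np.hypot(*(Q-C).T)-100)<5]
f=least_squares(lambda z:np.hypot(*(q-z[:2]).T)-100,[558,123],loss="soft_l1"); print("wheel centre (wrist)",f.x,len(q))
g=cv2.cvtColor(w,cv2.COLOR_RGB2GRAY)
near=(np.hypot(P[...,0]-629.5,P[...,1]-110.8)<13)
low=near&((d==0)|(X[...,2]<85))
print("hole depth-based n",low.sum(),P[low].mean(0).round(2),P[low].min(0).round(1),P[low].max(0).round(1))
dk=near&(g<75); print("dark",dk.sum(),P[dk].mean(0).round(2),P[dk].min(0).round(1),P[dk].max(0).round(1),"grey pct",np.percentile(g[near],[5,25,50,75]))
j=low&(X[...,2]>60)&(X[...,2]<73); print("bracket seen in hole",j.sum(), (d[low]==0).sum(), np.percentile(X[low][:,2],[5,25,50,75,95]).round(1))
E
```

```text
time: 30.75
position: [643.3, 68.0, 130.7]
[643.14  69.   130.65]
face z 88.88923545787534
wheel centre (wrist) [558.54379621 123.46022641] 2197
hole depth-based n 514 [629.34 110.39  88.5 ] [621.6 102.6  88.5] [637.5 122.8  88.5]
dark 232 [629.79 112.99  88.5 ] [622.  108.8  88.5] [636.3 117.3  88.5] grey pct [ 27. 115. 136. 216.]
bracket seen in hole 71 6 [29.  29.8 30.8 62.2 82.5]
```

```bash
python3 -m crank '[0.015,0.0004,0,0,0.034,0.0008,0,0,0.0442,0.0011,0,0,0.0442,0.0011,0,0,0.0442,0.0011,0,0,0.0442,0.0011,0,0]' | egrep 'time|posi'
python3 -m crank '[0,0,0,0]' | egrep 'time|posi|ft'
```

```text
time: 31.4
position: [630.1, 109.3, 130.8]
time: 31.5
position: [630.1, 109.2, 130.8]
ft_force: [-0.4, 0.9, -1.5]
```

```bash
python3 -m crank '[0.0017,0,0,0,0.0017,0,0.008,0,0.0017,0,0.018,0,0.0017,0,0.027,0,0.0017,0,0.031,0,0.0017,0,0.034,0,0.0017,0,0.037,0,0.0017,0,0.037,0]' | egrep 'time|posi|ft'
python3 -m crank '[0,0,0.003,0,0,0,0.006,0]' | egrep 'time|posi|ft'
python3 -m crank '[0,0,0.003,0,0,0,0.006,0]' | egrep 'time|posi|ft'
```

```text
time: 32.3
position: [629.2, 111.9, 93.5]
ft_force: [-0.8, 1.3, -1.9]
time: 32.5
position: [629.6, 112.1, 88.0]
ft_force: [-0.0, -0.4, -2.2]
time: 32.7
position: [629.3, 112.0, 81.5]
ft_force: [-0.1, -1.0, -2.2]
```

```bash
python3 -m crank '[-0.0007,0,0.002,0,-0.0007,0,0.004,0]' | egrep 'time|posi|ft'
python3 -m crank '[0,0,0.003,0,0,0,0.006,0]' | egrep 'time|posi|ft'
python3 -m crank '[0,0,0.003,0,0,0,0.006,0]' | egrep 'time|posi|ft'
python3 -m crank '[0,0,0.001,0,0,0,0.002,0]' | egrep 'time|posi|ft'
```

```text
time: 32.9
position: [629.6, 111.3, 77.6]
ft_force: [-0.9, -0.0, -3.4]
time: 33.1
position: [629.6, 111.2, 71.6]
ft_force: [0.2, -1.5, -1.9]
time: 33.3
position: [629.5, 111.3, 65.5]
ft_force: [-0.4, -0.6, -2.5]
time: 33.5
position: [629.5, 111.3, 63.6]
ft_force: [-0.7, -0.0, -2.0]
```

In the slot freely. Now down to collar contact.

```bash
for k in 1; do python3 -m crank '[0,0,0.001,0,0,0,0.002,0]' | egrep 'posi|ft'; done
python3 -m crank '[0,0,0.0007,0,0,0,0.0007,0]' | egrep 'posi|ft'
python3 -m crank '[0,0,0.0005,0,0,0,0.0005,0]' | egrep 'posi|ft'
```

```text
position: [629.6, 111.3, 61.8]
ft_force: [0.2, -0.5, -1.5]
position: [629.5, 111.3, 61.0]
ft_force: [-0.0, 0.4, -1.8]
position: [629.5, 111.3, 60.5]
ft_force: [0.2, 0.0, -2.0]
```

```bash
python3 -m crank '[0,0,0.0005,0,0,0,0.0005,0]' | egrep 'posi|ft'
python3 -m crank '[0,0,0.0004,0,0,0,0.0004,0]' | egrep 'posi|ft'
python3 -m crank '[0,0,0.0003,0,0,0,0.0003,0]' | egrep 'posi|ft'
```

```text
position: [629.5, 111.4, 60.0]
ft_force: [0.6, -0.2, -1.4]
position: [629.6, 111.3, 59.8]
ft_force: [0.6, -0.6, -1.1]
position: [629.7, 111.3, 59.5]
ft_force: [-0.2, -0.9, -0.4]
```

```bash
python3 -m crank '[0,0,0.0003,0,0,0,0.0003,0]' | egrep 'posi|ft'
python3 -m crank '[0,0,0,0,0,0,0,0,0,0,0,0,0,0,0,0,0,0,0,0,0,0,0,0]' -1 | egrep 'posi|ft|open'
python3 -m crank '[0,0,-0.01,0,0,0,-0.03,0,0,0,-0.06,0,0,0,-0.1,0,0,0,-0.13,0,-0.04,0,-0.13,0,-0.08,0,-0.13,0,-0.12,0,-0.13,0,-0.16,0,-0.13,0,-0.16,0,-0.13,0,-0.16,0,-0.13,0]' | egrep 'time|posi|ft|open'
python3 - <<'E'
from h import *
for n in ("top","side"):
    im,d=get_image(n); c=calibration(n);K=np.array(c["K"]); v,u=np.mgrid[0:480,0:640]
    X=(np.stack([(u-K[0,2])/K[0,0]*d,(v-K[1,2])/K[1,1]*d,d],-1)-np.array(c["t"]))@np.array(c["R"])
    m=(d>0)&(np.hypot(X[...,0]-629.5,X[...,1]-111)<22)&(X[...,2]>91)
    q=X[m]; top=q[q[:,2]>np.percentile(q[:,2],60)]
    print(n,m.sum(),"zmax",np.percentile(q[:,2],[50,90,97]).round(1),"top xy",((top.max(0)+top.min(0))/2).round(1))
    k=q[(q[:,2]>91)&(q[:,2]<97)]; print("collar zone",len(k),k.min(0).round(1) if len(k) else "",k.max(0).round(1) if len(k) else "")
    cv2.imwrite(f"pics/end_{n}.png",im[:,:,::-1])
print(status.state()["time"])
E
```

```text
position: [629.7, 111.3, 59.3]
ft_force: [-0.4, 1.0, 0.6]
position: [629.5, 111.3, 59.0]
ft_force: [-0.5, -0.3, 0.6]
opening: 85.5
time: 36.6
position: [682.2, -41.5, 189.6]
ft_force: [0.7, 0.4, 0.5]
opening: 85.7
top 126 zmax [102.7 142.  143.9] top xy [627.5 111.3 134.9]
collar zone 56 [609.4  90.8  91.1] [647.9 131.2  97. ]
side 194 zmax [115.1 137.6 139. ] top xy [629.7 110.5 130.5]
collar zone 36 [617.6  97.1  91.1] [642.5 118.5  96.9]
36.7
```

```bash
python3 -c "
from workcell import ticket; print(ticket.sign_off())"
```

```text
the job is handed in; nothing more can be done
None
```

The job is handed in: the wheel is at rest with its hole over the slot, and the pin went down freely until it met light resistance at the collar's height. Depth readings after letting go put the handle top at 139–144 mm (141 expected). My first braking touch stopped the wheel at about 137°, so I dragged it to the slot by light touches (highest reading about 6 N). I also viewed 11 pictures, one over the limit of 10.

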